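Lap a ground steel bar with one steady stroke

ROBOT

A 6-joint arm with a two-finger parallel gripper is mounted at the origin on the work surface. World frame = base frame: x ahead of the robot, y to its left, z up, the work surface at z = 0. Lengths are in mm, angles in rad, forces in N, time in s.
With the tool pointing down it reaches from about 275 to 725 mm from the base axis. Payload 15.9 kg.
Tool frame: the origin (TCP) lies at the very end of the fingers, on their centre line; the grasp point (between the pads) lies 19 mm behind it; z points along the fingers, y is the line along which they close (so a half turn about z gives the same grasp; the last joint's range is limited). The gripper opens to 85 mm and grips with 20 to 120 N. Pads are 22 mm wide; open, the fingers measure 114 mm over their backs; the gripper's body (76 mm by 85 mm) begins 54 mm behind the grasp point. The pads swing forward as they close: fully open they stand 13 mm farther back than shut.
Start: joints at [1.299, 0.213, -0.034, 1.323, 0, 1.571], TCP at [134.227, 481.631, 231.306] pointing down, gripper open.
Joint ranges: [-2.98, 2.98], [-0.74, 1.72], [-1.14, 1.35], [-2.1, 2.04], [-1.57, 1.44], [-3.14, 3.14]. Speed limits (rad/s): [1.89, 1.89, 2.39, 2.57, 3.14, 3.14].

INTERFACE

Orientations are given as [roll, pitch, yaw] about the fixed x, y, z axes, in that order (R = Rz(yaw) Ry(pitch) Rx(roll)).
In Python, from rig import readout, optics, hand_in, spotter gives the robot as it stands.
- The arm moves only by the tool send_rows, never from a script. Its argument "targets" is a list that holds one entry, the list of rows, each a list of 7 numbers: the shift along the tool's x, y, z in m, then the turn, a rotation vector about the tool's x, y, z in degrees, then the finger opening in m, from 0 to 0.0854. A call has 1 to 8 rows; each row shifts and turns the commanded pose from where the row before left it, along the tool's axes as they then stand; what a row does not reach is not made up. A row lasts 1/8 s, in which the tool goes at most 62.5 mm and 10.7 degrees, less where a joint would pass 70% of its speed; a pose out of reach is approached as far as the arm can. A call is refused whole if a number of a shift passes 0.0625 or a number of a turn 10.7, either way. A call with a gripper value outside its range is refused whole. The fingers move at their own pace and stop on an object; "grip_force" is the grip in N (left out, the last holds). Time passes only in rows, so rows that do not move let the fingers close. It gives the time, the measured TCP pose, the force, the opening and the grip force at its end, in the units of the state.
- readout.state(): the state, without advancing time (a new reading comes with each control period).
- optics.snapshot(name): name is "side" or "top" or "wrist"; returns a dict with "pixels" (400x640x3 uint8, blue, green, red), "fx", "fy", "cx", "cy" (pixels), "pose" (4x4, takes a point from camera to world coordinates). Camera axes: x right, y down, z forward; pixel columns grow to the right and rows downward; lengths in mm; the calibration is good to about 2 mm. A picture is of the moment at which its call begins. There is no depth.
- hand_in(): hands the job in; it is judged then, once.
Trained networks look in a picture, given as the dict that the camera call returned (one of the last four; its "shot" number tells which), for a name from the list of things; names that differ only in an ending like _2 or _b are one class to them, and where a whole thing is asked for, a point or a joint stands for the part that bears it (a point fixed in the world has none). Each returns a list of dicts, best first, with "score" (0 to 1); they miss things now and then, are a little off and sometimes report something else, mostly with a low value. They report only what shows in the picture. A call takes as long as a camera call. They do not tell look-alikes from the thing itself.
- spotter.look_for(label, picture): "uv" ([column, row] in pixels, amid what is visible of it).
- spotter.tip_of(label, picture): "uv" ([column, row] in pixels: a listed point, or the origin of a listed thing).
The state is a dict: "time_s": time; "joint_positions": joint angles; "joint_vel": joint speeds; "tau": joint torques, N m; "eef_pos": TCP position; "ee_rot": TCP orientation; "wrist_force": force on the tool from outside, world axes, zero at the start; "ft_torque": the same for the moment, N m; "opening": finger opening in mm; "grasp_force": force on a finger pad.
Only numpy, scipy, OpenCV 4.12 (cv2) and the standard library are available. Lean on these libraries where they do the work, as an engineer would, in place of code of your own. Each camera call takes 0.05 s, during which the arm holds its last target. There are 200 camera calls.

TASK

Take the wide hand lap from its plywood rest and make one slow lapping stroke on the steel bar: lay its sole flat on the bar's free end, its length along the bar, and sweep it straight along the bar the whole way to the end with the stop block, with light steady pressure and without lifting off in mid-stroke or bearing down hard. Then lift it off and set it gently back on the plywood rest, standing on its sole. Leave the narrow lap alone.

Things in the scene. Friction and masses are not known exactly. Their poses are not given: they have to be found in the camera images.
- lap: Wide hand lap, loose, 0.34 kg, on the rest. Dark grey sole 90 x 50 mm, sprung, 13 mm under an aluminium plate; black grip on top 62 long (x) x 26 wide, 30 to 78 mm above the underside: pinch across the width. Origin: middle of the underside, spring out; x long, z up. Pressed, the sole gives up to 10 mm: starts at 4 N, then 0.7 N per mm (aim for 4 mm); the origin stays with the grip.
- bar: The work, fixed: ground steel bar 240 (x) x 60 mm, level top 36 mm above the bench, on a grey fixture plate 300 x 100 x 10 mm. Origin: on the bench under the bar's middle, z up; x runs along it to the dark stop block at the +x end, 33 mm high, so below the bar's top and passed over freely; the -x end is free. The lap is flush with a bar end when its middle is 75 mm from the bar's middle.
- rest: Plywood rest board, fixed flat on the bench, 170 (x) x 120 (y) x 12 mm thick; the wide lap stands on it. Origin: centre of its underside, on the bench; z up, so its top is at 12 mm.
- narrow_lap: The other hand lap, not to be used: loose, standing on the bench mat, same length (90 mm) but only 26 mm wide and 60 mm tall. Origin: centre of its underside; x is its long axis.
Not all that is in view belongs to the job. Of the things like the rest, leave any that is black; of the rest the larger one is meant.

How it is judged (in metres and radians):
On the way, in this order (a step that is already met when the one before it is completed fails the run):
1. the lap bears flat on the bar's free end, 50 to 105 mm from the bar's middle: over 2 N, 20 mm of the centre line, tilt under 10 deg, 15 deg of the bar's length (x of lap in the frame of bar between -0.105 and -0.05 m and y of lap in the frame of bar between -0.02 and 0.02 m and z of lap in the frame of bar between 0.02 and 0.04 m and contact force between lap and bar above 2 N and angle between lap's own z axis and vertical below 0.17 rad and angle between the x axis of lap and the x axis of bar, either way round below 0.26 rad), for 0.1 s.
2. still bearing flat, it has swept on to 50 to 17 mm short of the bar's middle (x of lap in the frame of bar between -0.05 and -0.017 m and y of lap in the frame of bar between -0.02 and 0.02 m and z of lap in the frame of bar between 0.02 and 0.04 m and contact force between lap and bar above 2 N and angle between lap's own z axis and vertical below 0.17 rad and angle between the x axis of lap and the x axis of bar, either way round below 0.26 rad), for 0.1 s.
3. still bearing flat, it passes the bar's middle (within 17 mm) (x of lap in the frame of bar between -0.017 and 0.017 m and y of lap in the frame of bar between -0.02 and 0.02 m and z of lap in the frame of bar between 0.02 and 0.04 m and contact force between lap and bar above 2 N and angle between lap's own z axis and vertical below 0.17 rad and angle between the x axis of lap and the x axis of bar, either way round below 0.26 rad), for 0.1 s.
4. still bearing flat, it is 17 to 50 mm past the middle (x of lap in the frame of bar between 0.017 and 0.05 m and y of lap in the frame of bar between -0.02 and 0.02 m and z of lap in the frame of bar between 0.02 and 0.04 m and contact force between lap and bar above 2 N and angle between lap's own z axis and vertical below 0.17 rad and angle between the x axis of lap and the x axis of bar, either way round below 0.26 rad), for 0.1 s.
5. still bearing flat, it has reached the stop end, its middle 50 to 105 mm past the bar's middle (x of lap in the frame of bar between 0.05 and 0.105 m and y of lap in the frame of bar between -0.02 and 0.02 m and z of lap in the frame of bar between 0.02 and 0.04 m and contact force between lap and bar above 2 N and angle between lap's own z axis and vertical below 0.17 rad and angle between the x axis of lap and the x axis of bar, either way round below 0.26 rad), for 0.1 s.
At the end, for the whole second after the job is handed in: The wide lap stands released and at rest on the plywood rest: its middle within 60 mm (along) and 40 mm (across) of the board's middle, its underside within 5 mm of the board's top, tilted less than about 8 degrees; the narrow lap is within 30 mm of where it started (x of lap in the frame of rest between -0.06 and 0.06 m and y of lap in the frame of rest between -0.04 and 0.04 m and z of lap in the frame of rest between 0.007 and 0.017 m and angle between lap's own z axis and vertical below 0.14 rad and linear speed of lap below 0.02 m/s and contact force between lap and the fingers below 0.1 N and distance of narrow_lap from where it was at the start of the episode below 0.03 m); the robot touches nothing.
It fails at once if the lap is lifted off in mid-stroke: 4 to 15 mm clear of the bar's top over the bar's middle 90 mm (carry it across higher) (x of lap in the frame of bar between -0.045 and 0.045 m and y of lap in the frame of bar between -0.03 and 0.03 m and z of lap in the frame of bar between 0.04 and 0.051 m).
It fails at once if the lap bears on the bar with more than 30 N (contact force between lap and bar above 30 N).
It fails at once if the lap is dropped: out of the fingers and moving faster than 0.6 m/s (a fall of about 18 mm) (contact force between lap and the fingers below 0.1 N and linear speed of lap above 0.6 m/s).
It fails at once if the lap is slammed on the rest board (more than 60 N) (contact force between lap and rest above 60 N).
It fails at once if the narrow lap is moved more than 30 mm (distance of narrow_lap from where it was at the start of the episode above 0.03 m).
It also fails if it takes over 51 s, if anything falls off the work surface, if the arm or the gripper's body presses on something with over 40 N, if the wrist force passes 120 N, or if a joint passes its speed limit or range.

## Working session

There is one attempt and no reset: what is moved stays moved. The work goes in short steps, Python scripts to look and compute and a tool call to move; the robot and the scene stay as the last step left them, time stands still between calls to the robot, and variables do not carry over. Pictures are saved under pics/ and viewed, at most 10 in all, crops included, and the job is handed in when it is done.

Besides the shell and the picture viewer there is one more tool, called after ">>>" as a command line: name --argument value ..., lists and objects as JSON in quotes. send_rows: Moves the arm, as the interface text tells. Its arguments: {"type":"object","properties":{"targets":{"type":"array"},"grip_force":{"type":"number"}},"required":["targets"]}

```bash
mkdir -p pics; ls
python3 - <<'E'
from rig import readout, optics, spotter
import cv2,json
s=readout.state(); print({k:s[k] for k in('time_s','eef_pos','ee_rot','wrist_force','opening')})
for n in('top','side'):
    p=optics.snapshot(n); cv2.imwrite(f'pics/{n}0.png',p['pixels']); print(n,p['fx'],p['cx'],p['cy'],p['pose'])
    for l in('lap','bar','rest','narrow_lap'):
        print(l,[(d['uv'],round(d['score'],2)) for d in spotter.tip_of(l,p)[:4]],[(d['uv'],round(d['score'],2)) for d in spotter.look_for(l,p)[:4]])
E
```

```text
pics
{'time_s': 0.0, 'eef_pos': array([134.15013807, 481.32738573, 230.80899489]), 'ee_rot': array([-3.14046799e+00,  2.38593881e-06,  2.86975578e+00]), 'wrist_force': array([ 0.30716629,  0.30625576, -0.07447217]), 'opening': 85.44041665927897}
top 387.72250732446463 322.4187020132078 199.98114698911326 [[-2.62648192e-02 -9.87155058e-01  1.57591403e-01  3.00345518e+02]
 [-9.99585474e-01  2.77941151e-02  7.50783091e-03  4.22638935e+01]
 [-1.17915069e-02 -1.57328886e-01 -9.87475864e-01  9.27848997e+02]
 [ 0.00000000e+00  0.00000000e+00  0.00000000e+00  1.00000000e+00]]
lap [([200.9, 181.0], 0.76)] [([197.2, 178.5], 0.73)]
bar [([346.9, 143.3], 0.73)] [([346.6, 143.2], 0.61), ([221.4, 190.4], 0.3)]
rest [([209.4, 184.4], 0.75), ([170.8, 263.7], 0.75), ([256.4, 271.8], 0.57)] [([218.0, 188.3], 0.67), ([251.7, 271.2], 0.65), ([168.9, 262.6], 0.57)]
narrow_lap [([474.5, 158.7], 0.71), ([346.7, 145.2], 0.21)] [([478.0, 156.6], 0.98)]
side 478.14097580869037 323.8736368794875 190.02646367196107 [[ 6.98689222e-01 -4.60652236e-01  5.47387329e-01 -2.21048602e+02]
 [-7.15319774e-01 -4.62951139e-01  5.23444231e-01 -6.18649851e+02]
 [ 1.22878321e-02 -7.57281824e-01 -6.52972625e-01  8.33276383e+02]
 [ 0.00000000e+00  0.00000000e+00  0.00000000e+00  1.00000000e+00]]
lap [([261.2, 136.9], 0.62)] [([261.2, 132.5], 0.72)]
bar [([367.5, 181.6], 0.95)] [([371.3, 180.8], 0.85)]
rest [([262.4, 145.3], 0.96), ([193.9, 158.3], 0.74), ([225.7, 194.9], 0.72)] [([266.6, 150.4], 0.89), ([193.6, 155.6], 0.65)]
narrow_lap [([456.1, 252.1], 0.86)] [([458.7, 243.5], 0.91)]
```

View pics/top0.png

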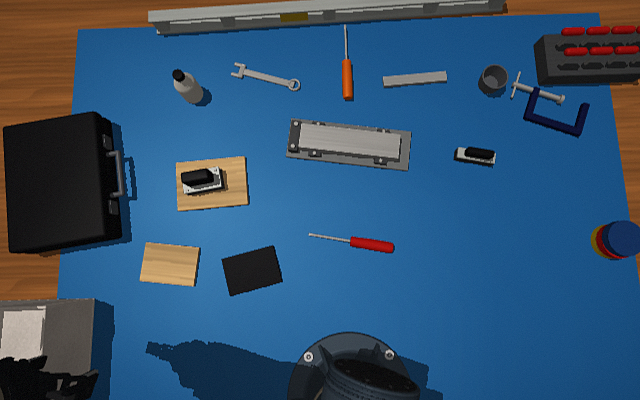

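View pics/side0.png

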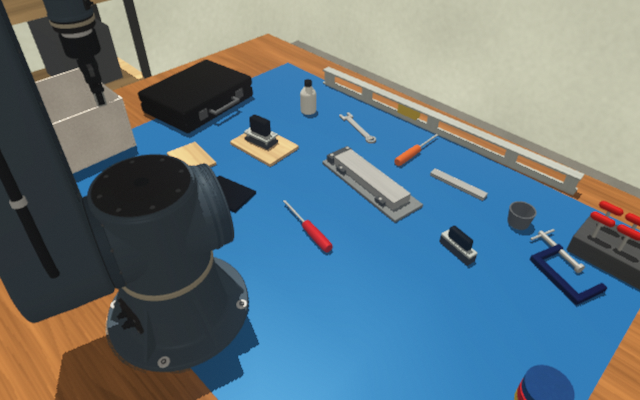

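The top view shows the wide lap at about (201,180) on the larger plywood board, whose corners are about (177,163) to (248,204). The bar is around (348,145), with the dark stop block at its left end (293,136). The narrow lap is at (475,156). The side view agrees with this.

```bash
cat > h.py <<'E'
import numpy as np
def ray(p,uv,z):
    T=np.array(p['pose']); uv=np.atleast_2d(uv)
    d=np.c_[(uv[:,0]-p['cx'])/p['fx'],(uv[:,1]-p['cy'])/p['fy'],np.ones(len(uv))]@T[:3,:3].T
    o=T[:3,3]; return o+d*((z-o[2])/d[:,2])[:,None]
def proj(p,P):
    T=np.array(p['pose']); c=(np.atleast_2d(P)-T[:3,3])@T[:3,:3]
    return np.c_[c[:,0]/c[:,2]*p['fx']+p['cx'],c[:,1]/c[:,2]*p['fy']+p['cy']]
E
python3 - <<'E'
from rig import optics
from h import *
p=optics.snapshot('top')
def yaw(a): return np.degrees(np.arctan2(a[1],a[0]))
for n,c,z in(('rest',[(177,163),(246,157),(248,204),(178,210)],12),('fix',[(289,119),(411,131),(408,171),(286,157)],10)):
    P=ray(p,c,z); print(n,P.mean(0).round(1),[np.linalg.norm(P[i]-P[i-1]).round() for i in range(4)],yaw(P[0]-P[1]),yaw(P[3]-P[2]))
print(ray(p,[200.9,181],12),ray(p,[346.9,143.3],0),ray(p,[209.4,184.4],0),ray(p,[(182,177),(213,174)],90),ray(p,[474.5,158.7],0))
p=optics.snapshot('side')
print(ray(p,[261.2,136.9],12),ray(p,[367.5,181.6],0),ray(p,[262.4,145.3],0))
p=optics.snapshot('wrist');print(p['fx'],p['pose'])
E
```

```text
rest [494.9 314.3  12. ] [np.float64(116.0), np.float64(169.0), np.float64(116.0), np.float64(168.0)] 93.43417884139457 93.34884147711625
fix [583.2 -17.6  10. ] [np.float64(97.0), np.float64(303.0), np.float64(101.0), np.float64(298.0)] 82.37270511948881 81.58520103538626
[[501.28125422 341.98707764  12.        ]] [[588.96578924 -15.09628204   0.        ]] [[494.81152241 324.8406484    0.        ]] [[494.44614481 358.75268809  90.        ]
 [499.26678584 289.87985689  90.        ]] [[ 540.44607905 -326.39419647    0.        ]]
[[508.87266855 344.01301654  12.        ]] [[ 5.87105123e+02 -1.00618830e+01 -1.13686838e-13]] [[493.64807293 321.69578389   0.        ]]
338.5121311836153 [[ 2.69531077e-01  9.29065746e-01  2.53357137e-01  7.04630539e+01]
 [ 9.62990187e-01 -2.60500272e-01 -6.92062715e-02  5.00119252e+02]
 [ 1.70242679e-03  2.62633678e-01 -9.64894115e-01  3.73813409e+02]
 [ 0.00000000e+00  0.00000000e+00  0.00000000e+00  1.00000000e+00]]
```

>>> send_rows --targets '[[[-0.049,-0.004,0.001,0,0,0,0.0854],[-0.049,-0.004,0.001,0,0,0,0.0854],[-0.049,-0.004,0.001,0,0,0,0.0854],[-0.049,-0.004,0.001,0,0,0,0.0854],[-0.049,-0.004,0.001,0,0,0,0.0854],[-0.049,-0.004,0.001,0,0,0,0.0854],[-0.049,-0.004,0.001,0,0,0,0.0854],[-0.049,-0.004,0.001,0,0,0,0.0854]]]'

```text
time_s: 2.05
eef_pos: [504.7, 344.8, 223.3]
ee_rot: [3.141, 0.0, 2.87]
wrist_force: [-0.1, 0.7, -0.4]
opening: 85.4
grasp_force: 0.0
```

>>> send_rows --targets '[[[0,0,0,0,0,10,0.0854],[0,0,0,0,0,10,0.0854],[0,0,0,0,0,10,0.0854],[0,0,0,0,0,10,0.0854],[0,0,0,0,0,10,0.0854],[0,0,0,0,0,10,0.0854],[0,0,0,0,0,10,0.0854],[0,0,0,0,0,0,0.0854]]]'

```text
time_s: 3.05
eef_pos: [503.2, 345.6, 223.2]
ee_rot: [-3.141, 0.0, 1.649]
wrist_force: [1.1, -0.4, -0.0]
opening: 85.6
grasp_force: 0.0
```

Run:
```python
from rig import readout, optics, spotter
from h import *
import cv2
s=readout.state(); print({k:s[k] for k in('time_s','eef_pos','ee_rot','wrist_force','opening','joint_positions')})
p=optics.snapshot('wrist'); cv2.imwrite('pics/w1.png',p['pixels'])
np.save('w1.npy',p,allow_pickle=True)
for l in('lap','rest'):
  for d in spotter.tip_of(l,p): print(l,d['uv'],d['score'],ray(p,d['uv'],12 if l=='lap' else 0))
```

```text
{'time_s': 3.05, 'eef_pos': array([503.23774266, 345.56889565, 223.23544086]), 'ee_rot': array([-3.14149240e+00,  6.86138125e-05,  1.64902506e+00]), 'wrist_force': array([ 1.14822511, -0.42178919, -0.03905714]), 'opening': 85.64068458383959, 'joint_positions': array([ 6.01742691e-01,  4.51284573e-01,  2.78363834e-01,  1.39799672e+00,
       -9.30275817e-06,  2.09431029e+00])}
lap [310.7, 183.2] 0.68 [[497.33949258 333.5042792   12.        ]]
rest [122.7, 259.2] 0.82 [[283.64164994 222.7427218    0.        ]]
rest [132.2, 91.6] 0.67 [[306.99289643 413.05220903   0.        ]]
```

View pics/w1.png

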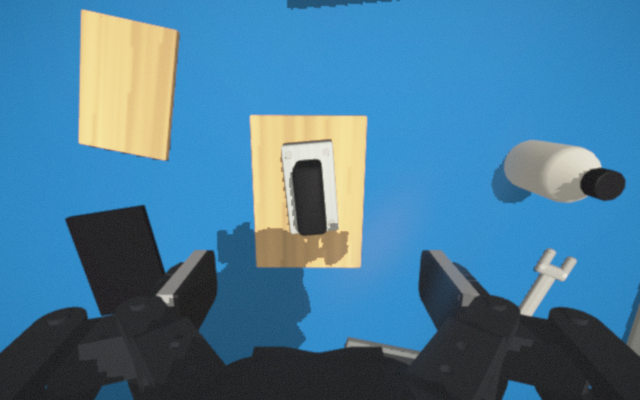

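The wrist view shows the lap near (311,186), its grip running from (307,160) to (312,235), and the board corners at (250,115) and (361,267). I'll turn these edges into world positions.

Run:
```python
from h import *
import cv2
p=np.load('w1.npy',allow_pickle=True).item()
yaw=lambda a:np.degrees(np.arctan2(a[1],a[0]))
P=ray(p,[(250,115),(367,116),(361,267),(257,268)],12);print('rest',P.mean(0),[np.linalg.norm(P[i]-P[i-1]).round() for i in range(4)],yaw(P[0]-P[3]),yaw(P[1]-P[2]))
G=ray(p,[(293,163),(322,161),(326,234),(298,234)],90);print('grip',G.mean(0),G.round(),yaw(G[0]-G[3]),yaw(G[1]-G[2]))
G=ray(p,[(283,143),(332,139),(339,208),(290,228)],42);print('plate',G.round(),yaw(G[0]-G[3]),yaw(G[1]-G[2]))
c=p['pixels'][130:250,240:380]; cv2.imwrite('pics/w1c.png',cv2.resize(c,None,fx=5,fy=5,interpolation=cv2.INTER_CUBIC))
```

```text
rest [496.28987484 319.14523538  12.        ] [np.float64(170.0), np.float64(119.0), np.float64(168.0), np.float64(119.0)] 94.1414386259342 94.25972775431111
grip [497.72943837 337.17261066  90.        ] [[482. 367.  90.]
 [505. 370.  90.]
 [514. 307.  90.]
 [490. 305.  90.]] 97.34165260258216 97.73575074717043
plate [[468. 377.  42.]
 [514. 384.  42.]
 [527. 317.  42.]
 [480. 292.  42.]] 97.65085072594525 100.9093742198004
```

View pics/w1c.png

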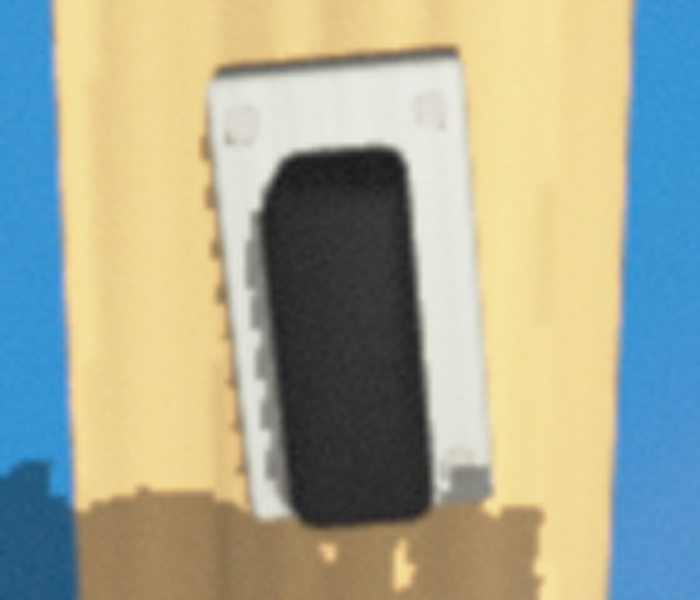

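Run:
```python
from h import *
p=np.load('w1.npy',allow_pickle=True).item()
yaw=lambda a:np.degrees(np.arctan2(a[1],a[0]))
f=lambda c:np.array(c)/5.+np.array([239.6,129.6])
G=ray(p,f([(212,75),(458,58),(490,495),(252,520)]),42);print('plate',G.mean(0),G.round(),yaw(G[0]-G[3]),yaw(G[1]-G[2]))
# grip: back edge at 48? visible top face at 90
for z in(90,):
  G=ray(p,f([(272,180),(405,172),(432,500),(296,508)]),z);print('grip',G.mean(0),G.round(),yaw(G[0]-G[3]),yaw(G[1]-G[2]))
G=ray(p,f([(285,150),(400,150),(345,520)]),90);print(G)
```

```text
plate [497.38107213 334.79548614  42.        ] [[468. 376.  42.]
 [514. 382.  42.]
 [528. 295.  42.]
 [480. 286.  42.]] 98.03420929206487 99.24803557391658
grip [497.77679715 337.68087771  90.        ] [[483. 365.  90.]
 [504. 368.  90.]
 [514. 311.  90.]
 [490. 308.  90.]] 97.53315330396578 99.22351623928674
[[484.574413   369.69174245  90.        ]
 [503.33773815 371.13765598  90.        ]
 [498.89421113 306.08445191  90.        ]]
```

>>> send_rows --targets '[[[-0.009,-0.006,0.025,0,0,-3.5,0.0854],[0,0,0.03,0,0,0,0.0854],[0,0,0.03,0,0,0,0.0854],[0,0,0.03,0,0,0,0.0854],[0,0,0.025,0,0,0,0.0854],[0,0,0.02,0,0,0,0.0854],[0,0,0.013,0,0,0,0.0854],[0,0,0,0,0,0,0.0854]]]'

```text
time_s: 4.2
eef_pos: [497.6, 335.9, 49.7]
ee_rot: [-3.14, 0.001, 1.71]
wrist_force: [-0.3, 0.7, 0.1]
opening: 85.2
grasp_force: 0.0
```

Run:
```python
from rig import readout, optics
import cv2
s=readout.state(); print({k:s[k] for k in('time_s','eef_pos','ee_rot','wrist_force','opening')})
p=optics.snapshot('wrist'); cv2.imwrite('pics/w2.png',p['pixels'])
```

```text
{'time_s': 4.2, 'eef_pos': array([497.56219731, 335.87006144,  49.73808525]), 'ee_rot': array([-3.14046556e+00,  5.50613230e-04,  1.71028622e+00]), 'wrist_force': array([-0.33055891,  0.71499934,  0.09249575]), 'opening': 85.24582762367903}
```

View pics/w2.png

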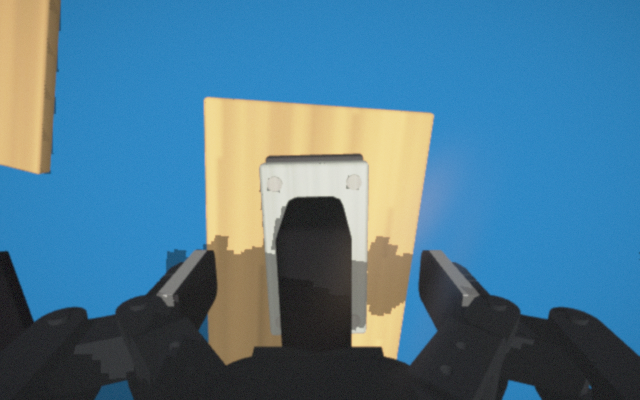

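The grip (columns 278–351) sits centred between the fingers (215 and 420) and lines up with them. I'm closing now.

>>> send_rows --targets '[[[0,0,0,0,0,0,0.015],[0,0,0,0,0,0,0.015],[0,0,0,0,0,0,0.015],[0,0,0,0,0,0,0.015],[0,0,0,0,0,0,0.015],[0,0,0,0,0,0,0.015],[0,0,0,0,0,0,0.015],[0,0,0,0,0,0,0.015]]]' --grip_force 70

```text
time_s: 5.25
eef_pos: [498.1, 336.2, 50.4]
ee_rot: [3.141, -0.0, 1.709]
wrist_force: [0.5, 1.2, 1.2]
opening: 25.1
grasp_force: 71.6
```

>>> send_rows --targets '[[[0,0,-0.01,0,0,0,0.015],[0,0,-0.02,0,0,0,0.015],[0,0,-0.03,0,0,0,0.015],[0,0,-0.04,0,0,0,0.015],[0,0,-0.04,0,0,0,0.015],[0,0,-0.03,0,0,0,0.015],[0,0,-0.01,0,0,0,0.015],[0,0,0,0,0,0,0.015]]]'

```text
time_s: 6.25
eef_pos: [497.9, 336.1, 230.0]
ee_rot: [-3.141, 0.0, 1.709]
wrist_force: [-0.8, 0.1, -3.5]
opening: 25.2
grasp_force: 71.2
```

>>> send_rows --targets '[[[-0.02,0,-0.005,0,0,0,0.015],[-0.04,0.001,-0.005,0,0,0,0.015],[-0.05,0.001,-0.005,0,0,0,0.015],[-0.05,0.001,-0.005,0,0,0,0.015],[-0.05,0.001,-0.005,0,0,0,0.015],[-0.05,0.001,-0.005,0,0,0,0.015],[-0.05,0.001,-0.005,0,0,0,0.015],[-0.05,0.001,-0.005,0,0,0,0.015]]]'

```text
time_s: 7.25
eef_pos: [553.7, -21.9, 269.6]
ee_rot: [-3.14, -0.0, 1.709]
wrist_force: [0.7, -0.1, -4.1]
opening: 25.2
grasp_force: 71.0
```

>>> send_rows --targets '[[[-0.04,0.002,0,0,0,0,0.015],[-0.03,0.001,0,0,0,0,0.015],[-0.02,0.001,0,0,0,0,0.015],[0,0,0,0,0,8,0.015],[0,0,0,0,0,8,0.015],[0,0,0,0,0,0,0.015],[0,0,0,0,0,0,0.015]]]'

```text
time_s: 8.12
eef_pos: [570.7, -108.0, 270.1]
ee_rot: [-3.141, 0.0, 1.433]
wrist_force: [-0.1, -0.5, -4.0]
opening: 25.4
grasp_force: 71.1
```

Run:
```python
from rig import readout, optics, spotter
from h import *
import cv2
s=readout.state(); print({k:s[k] for k in('time_s','eef_pos','ee_rot','wrist_force','opening')})
p=optics.snapshot('wrist'); cv2.imwrite('pics/w3.png',p['pixels'])
np.save('w3.npy',p,allow_pickle=True)
for d in spotter.tip_of('bar',p): print(d['uv'],d['score'],ray(p,d['uv'],0))
```

```text
{'time_s': 8.125, 'eef_pos': array([ 570.73355057, -107.97758278,  270.09149207]), 'ee_rot': array([-3.14114246e+00,  1.47983539e-05,  1.43332648e+00]), 'wrist_force': array([-0.09724289, -0.52375207, -4.00282506]), 'opening': 25.398802140034466}
[317.0, 84.9] 0.57 [[583.02081128 -16.84719992   0.        ]]
```

View pics/w3.png

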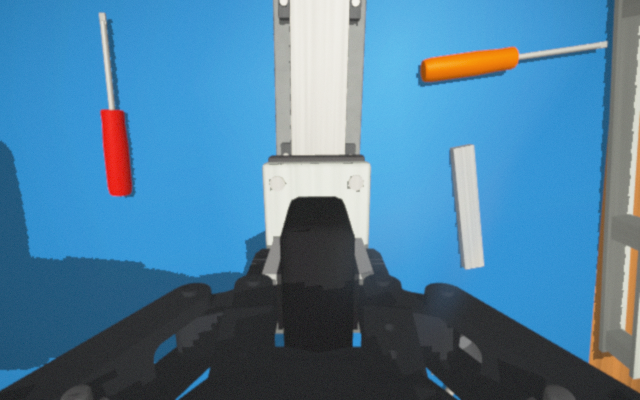

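The wrist view shows the bar's light top between columns 290 and 349 (rows 0–155) and the plate between 275 and 364. The held lap is level and nearly parallel to the bar. I'll fit the bar edges.

Run:
```python
from h import *
import cv2
p=np.load('w3.npy',allow_pickle=True).item()
g=cv2.GaussianBlur(cv2.cvtColor(p['pixels'],cv2.COLOR_BGR2GRAY),(1,5),0).astype(float)
d=np.gradient(g,axis=1)
L=[];R=[]
for v in range(25,140,3):
    L.append((280+d[v,280:300].argmax(),v)); R.append((340+d[v,340:358].argmin(),v))
L,R=np.array(L,float),np.array(R,float)
out=[]
for E in(L,R):
    c=np.polyfit(E[:,1],E[:,0],1); e=np.abs(np.polyval(c,E[:,1])-E[:,0]); k=e<1.5; c=np.polyfit(E[k,1],E[k,0],1)
    P=ray(p,[(np.polyval(c,25),25),(np.polyval(c,140),140)],36); print(c,k.mean(),P.round(1),np.degrees(np.arctan2(*(P[0]-P[1])[1::-1]))); out.append(P)
M=(out[0]+out[1])/2; a=M[0]-M[1]; a/=np.linalg.norm(a); print('axis',np.degrees(np.arctan2(a[1],a[0])),M, 'width',out[0]-out[1])
for y in(-100,-95,-92,-17,57): print(y, M[1]+a*(y-M[1][1])/a[1])
```

```text
[1.12010796e-02 2.89671255e+02] 1.0 [[563.6  41.8  36. ]
 [546.7 -72.2  36. ]] 81.5537091841922
[-3.13090418e-02  3.49028880e+02] 1.0 [[622.   33.7  36. ]
 [604.9 -80.3  36. ]] 81.44466426631541
axis 81.49918337509088 [[592.82307295  37.72483737  36.        ]
 [575.7931125  -76.21417987  36.        ]] width [[-58.44854111   8.14300537   0.        ]
 [-58.22960029   8.12459616   0.        ]]
-100 [ 572.23795128 -100.           36.        ]
-95 [572.98527914 -95.          36.        ]
-92 [573.43367586 -92.          36.        ]
-17 [584.6435938 -17.         36.       ]
57 [595.70404616  57.          36.        ]
```

>>> send_rows --targets '[[[0.009,0,0.015,0,0,0.6,0.015],[0.008,0.0005,0.03,0,0,0,0.015],[0,0,0.04,0,0,0,0.015],[0,0,0.04,0,0,0,0.015],[0,0,0.03,0,0,0,0.015],[0,0,0.02,0,0,0,0.015],[0,0,0.011,0,0,0,0.015],[0,0,0,0,0,0,0.015]]]'

```text
time_s: 9.22
eef_pos: [573.6, -91.2, 84.0]
ee_rot: [-3.141, 0.0, 1.42]
wrist_force: [-0.1, -0.0, -2.8]
opening: 25.5
grasp_force: 70.9
```

>>> send_rows --targets '[[[0,0,0.004,0,0,0,0.015],[0,0,0.003,0,0,0,0.015],[0,0,0.002,0,0,0,0.015],[0,0,0.001,0,0,0,0.015],[0,0,0.001,0,0,0,0.015],[0,0,0,0,0,0,0.015]]]'

```text
time_s: 9.98
eef_pos: [574.0, -91.3, 73.5]
ee_rot: [3.141, -0.0, 1.419]
wrist_force: [-2.5, 0.3, 3.8]
opening: 24.9
grasp_force: 71.8
```

>>> send_rows --targets '[[[0,0,0.001,0,0,0,0.015],[0,0,0,0,0,0,0.015]]]'

```text
time_s: 10.22
eef_pos: [574.0, -91.3, 72.4]
ee_rot: [3.141, -0.0, 1.419]
wrist_force: [-1.8, -0.2, 3.1]
opening: 25.4
grasp_force: 72.0
```

>>> send_rows --targets '[[[0,0,0.001,0,0,0,0.015],[0,0,0,0,0,0,0.015]]]'

```text
time_s: 10.48
eef_pos: [574.0, -91.3, 71.3]
ee_rot: [3.141, -0.0, 1.419]
wrist_force: [-1.5, -0.0, 3.7]
opening: 25.3
grasp_force: 72.1
```

>>> send_rows --targets '[[[0.002,0,0.0005,0,0,0,0.015],[0.004,0,0,0,0,0,0.015],[0.005,0,0,0,0,0,0.015],[0.005,0,0,0,0,0,0.015],[0.005,0,0,0,0,0,0.015],[0.005,0,0,0,0,0,0.015],[0.005,0,0,0,0,0,0.015],[0.005,0,0,0,0,0,0.015]]]'

```text
time_s: 11.48
eef_pos: [579.3, -55.4, 70.8]
ee_rot: [-3.142, 0.0, 1.419]
wrist_force: [-1.3, -5.2, 3.6]
opening: 25.3
grasp_force: 72.0
```

>>> send_rows --targets '[[[0.005,0,0,0,0,0,0.015],[0.005,0,0,0,0,0,0.015],[0.005,0,0,0,0,0,0.015],[0.005,0,0,0,0,0,0.015],[0.005,0,0,0,0,0,0.015],[0.005,0,0,0,0,0,0.015],[0.005,0,0,0,0,0,0.015],[0.005,0,0,0,0,0,0.015]]]'

```text
time_s: 12.48
eef_pos: [585.4, -15.8, 70.8]
ee_rot: [-3.142, 0.0, 1.419]
wrist_force: [-0.5, -4.8, 4.1]
opening: 25.5
grasp_force: 72.0
```

>>> send_rows --targets '[[[0.005,0,0,0,0,0,0.015],[0.005,0,0,0,0,0,0.015],[0.005,0,0,0,0,0,0.015],[0.005,0,0,0,0,0,0.015],[0.005,0,0,0,0,0,0.015],[0.005,0,0,0,0,0,0.015],[0.005,0,0,0,0,0,0.015],[0.005,0,0,0,0,0,0.015]]]'

```text
time_s: 13.48
eef_pos: [591.4, 23.7, 70.8]
ee_rot: [3.142, 0.0, 1.419]
wrist_force: [-0.3, -3.9, 4.4]
opening: 25.3
grasp_force: 72.0
```

>>> send_rows --targets '[[[0.005,0,0,0,0,0,0.015],[0.005,0,0,0,0,0,0.015],[0.005,0,0,0,0,0,0.015],[0.005,0,0,0,0,0,0.015],[0.005,0,0,0,0,0,0.015],[0.005,0,0,0,0,0,0.015],[0.004,0,0,0,0,0,0.015],[0,0,0,0,0,0,0.015]]]'

```text
time_s: 14.48
eef_pos: [596.5, 57.6, 70.8]
ee_rot: [-3.141, -0.001, 1.42]
wrist_force: [-0.1, 0.5, 5.4]
opening: 25.3
grasp_force: 72.1
```

>>> send_rows --targets '[[[0,0,-0.005,0,0,0,0.015],[0,0,-0.015,0,0,0,0.015],[0,0,-0.03,0,0,0,0.015],[0,0,-0.04,0,0,0,0.015],[0,0,-0.03,0,0,0,0.015],[0.015,-0.0085,-0.01,0,0,0,0.015],[0.03,-0.017,0,0,0,0,0.015],[0.035,-0.02,0,0,0,0,0.015]]]'

```text
time_s: 15.48
eef_pos: [562.4, 144.2, 200.3]
ee_rot: [-3.14, 0.0, 1.419]
wrist_force: [0.7, -0.0, -3.7]
opening: 25.2
grasp_force: 71.2
```

>>> send_rows --targets '[[[0.035,-0.02,0,0,0,0,0.015],[0.035,-0.02,0,0,0,0,0.015],[0.035,-0.02,0,0,0,0,0.015],[0.034,-0.019,0,0,0,0,0.015],[0.025,-0.014,0,0,0,0,0.015],[0,0,0,0,0,-7,0.015],[0,0,0,0,0,-7,0.015],[0,0,0,0,0,0,0.015]]]'

```text
time_s: 16.48
eef_pos: [495.4, 319.4, 200.2]
ee_rot: [-3.14, 0.0, 1.664]
wrist_force: [-0.4, 0.1, -3.8]
opening: 25.4
grasp_force: 70.9
```

>>> send_rows --targets '[[[0,0,0.02,0,0,0,0.015],[0,0,0.03,0,0,0,0.015],[0,0,0.03,0,0,0,0.015],[0,0,0.03,0,0,0,0.015],[0,0,0.02,0,0,0,0.015],[0,0,0.012,0,0,0,0.015],[0,0,0.003,0,0,0,0.015],[0,0,0.002,0,0,0,0.015]]]'

```text
time_s: 17.48
eef_pos: [496.7, 319.3, 54.4]
ee_rot: [3.141, -0.0, 1.663]
wrist_force: [0.1, -0.2, -3.3]
opening: 24.9
grasp_force: 71.1
```

>>> send_rows --targets '[[[0,0,0.001,0,0,0,0.015],[0,0,0.001,0,0,0,0.015],[0,0,0.0005,0,0,0,0.015],[0,0,0,0,0,0,0.015]]]'

```text
time_s: 17.98
eef_pos: [496.5, 319.1, 51.4]
ee_rot: [3.141, -0.0, 1.664]
wrist_force: [-0.0, 0.5, -2.9]
opening: 25.6
grasp_force: 71.1
```

>>> send_rows --targets '[[[0,0,0.001,0,0,0,0.015],[0,0,0.0005,0,0,0,0.015],[0,0,0,0,0,0,0.015]]]'

```text
time_s: 18.35
eef_pos: [496.5, 319.2, 50.0]
ee_rot: [3.141, -0.0, 1.664]
wrist_force: [-1.6, -0.4, 2.0]
opening: 25.5
grasp_force: 71.8
```

>>> send_rows --targets '[[[0,0,0.0005,0,0,0,0.015],[0,0,0,0,0,0,0.015]]]'

```text
time_s: 18.6
eef_pos: [496.4, 319.1, 49.4]
ee_rot: [3.141, -0.0, 1.664]
wrist_force: [-0.9, -1.0, 2.5]
opening: 25.4
grasp_force: 71.9
```

Contact with the board is light, so I'm releasing. I'll open slowly, then retreat upward.

>>> send_rows --targets '[[[0,0,0,0,0,0,0.032],[0,0,0,0,0,0,0.04],[0,0,0,0,0,0,0.06],[0,0,0,0,0,0,0.0854],[0,0,0,0,0,0,0.0854],[0,0,0,0,0,0,0.0854],[0,0,0,0,0,0,0.0854],[0,0,0,0,0,0,0.0854]]]' --grip_force 20

```text
time_s: 19.6
eef_pos: [496.4, 319.1, 49.3]
ee_rot: [-3.142, 0.0, 1.664]
wrist_force: [0.0, 0.6, 0.5]
opening: 85.4
grasp_force: 0.0
```

>>> send_rows --targets '[[[0,0,-0.01,0,0,0,0.0854],[0,0,-0.02,0,0,0,0.0854],[0,0,-0.03,0,0,0,0.0854],[0,0,-0.04,0,0,0,0.0854],[0,0,-0.04,0,0,0,0.0854],[0,0,-0.03,0,0,0,0.0854],[0,0,-0.01,0,0,0,0.0854],[0,0,0,0,0,0,0.0854]]]'

```text
time_s: 20.6
eef_pos: [496.5, 319.1, 229.4]
ee_rot: [3.141, -0.0, 1.664]
wrist_force: [1.0, -0.2, -0.3]
opening: 85.6
grasp_force: 0.0
```

Run:
```python
from rig import readout, optics
import cv2
s=readout.state(); print({k:s[k] for k in('time_s','eef_pos','wrist_force','opening')})
p=optics.snapshot('wrist'); cv2.imwrite('pics/w4.png',p['pixels'])
```

```text
{'time_s': 20.6, 'eef_pos': array([496.51562622, 319.12726942, 229.37482468]), 'wrist_force': array([ 0.96029827, -0.22712574, -0.29712821]), 'opening': 85.61138993396267}
```

View pics/w4.png

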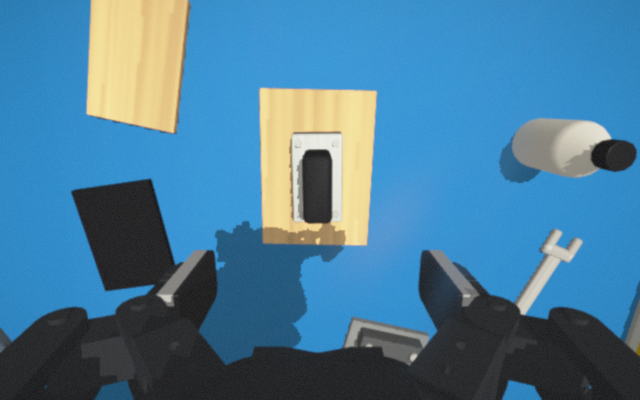

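The lap stands upright at about (317,177), in the middle of the board (260–377, 88–245), and the gripper is clear of it.

```bash
python3 -c "
from rig import hand_in
print(hand_in())"
```

```text
the job is handed in; nothing more can be done
None
```

I made one full lapping stroke with the wide lap, from the bar's free end to the stop end, at about 7–9 N by the wrist force; it's back standing on its sole, released, near the middle of the plywood rest. I never went near the narrow lap, and I handed the job in at about 21 s; no verdict came back.

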